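# Sweep the loose pipe fittings into the parts bay

### The job

Sweep the three loose pipe fittings (the blank end cap, the flanged ferrule and the hexagonal plug) along the table with the fingertips, fingers closed like a little broom, through the open mouth of the three-sided parts bay, until all three lie wholly inside it. They must stay flat on the table: do not pick up, lift or tip them, and leave the vial, the gauge, the clamp and the bottles where they stand.

Things in the scene. Friction and masses are not known exactly. Their poses are not given: they have to be found in the camera images.
- bay: Low three-sided stainless parts bay, fixed at the left (+y) of the table, its open mouth (no step) facing the fittings, turned up to 17 degrees. Inside 170 mm deep (x) by 200 mm wide (y); walls 4 mm thick, 30 mm high. Origin: centre of its floor, level with the table. In its frame the mouth is at x = -85 mm, the back wall at x = +85 mm, the side walls at y = +-100 mm.
- cap: Loose stainless blank end cap: a plain disc, 50 mm diameter, 10 mm high (rim 6 mm high, top slightly domed), 0.07 to 0.14 kg. Origin: centre of its underside; z up.
- ferrule: Loose stainless ferrule: a short tube of 38 mm diameter, 22 mm high, standing on a flange of 50 mm diameter and 6 mm thickness, hole through the middle, 0.07 to 0.14 kg. Origin: centre of its underside; z up.
- plug: Loose stainless hexagonal plug: six-sided, 52 mm across the corners, 12 mm high, with a round boss of 30 mm diameter up to 20 mm, 0.13 to 0.25 kg. Origin: centre of its underside; z up.
- vial: Small amber sample vial, 28 mm diameter, 50 mm high, standing loose among the fittings; a bystander. Origin: centre of its underside.
- gauge: Pressure gauge lying on its back, 63 mm diameter, 31 mm high, dial up, with a stem of 14 mm diameter that reaches 51 mm from the centre along its -x; loose among the fittings; a bystander. Origin: centre of its underside.
- clamp: Pipe clamp lying flat, ring of 66 mm diameter, 16 mm high, with a bolt and wing nut that reach 57 mm from the centre along its +x; loose, beyond the fittings; a bystander. Origin: centre of the ring's underside.
- bottle_tall: Clear sample bottle, 68 mm diameter, 220 mm high, loose, at the right of the table; a bystander. Origin: centre of its underside.
- bottle_amber: Amber sample bottle, 68 mm diameter, 210 mm high, loose, at the right of the table; a bystander. Origin: centre of its underside.
- bottle_short: Short amber sample bottle, 60 mm diameter, 150 mm high, loose, at the right of the table; a bystander. Origin: centre of its underside.
Things that resemble listed ones, but are neither listed nor needed, are in the scene too. What is shaped like the plug but orange is not meant.

How it is judged:
By the outcome, as a careful person would: the job done as asked, in the order asked, and still so for the second after the job is handed in, with the robot touching nothing.
It also fails if it takes over 67 s, if anything falls off the work surface, if the arm or the gripper's body presses on something with over 40 N, if the wrist force passes 120 N, or if a joint passes its speed limit or range.

### The arm

A 7-joint arm with a two-finger parallel gripper is mounted at the origin on the work surface. World frame = base frame: x ahead of the robot, y to its left, z up, the work surface at z = 0. Lengths are in m, angles in rad, forces in N, time in s.
With the tool pointing down it reaches from about 0.4 to 0.875 m from the base axis. Payload 19.3 kg.
Tool frame: the origin (TCP) lies where the fingers leave the gripper's body, on its centre line; the fingertips stand bot.tip_reach ahead of it and the grasp point (between the pads) lies 54 mm ahead of it (bot.tip_reach is the distance from the TCP to the fingertips, in m); z points along the fingers, y is the line along which they close (so a half turn about z gives the same grasp; the last joint's range is limited). The gripper opens to 85 mm and grips with 20 to 120 N. Pads are 22 mm wide; open, the fingers measure 114 mm over their backs; the gripper's body (76 mm by 85 mm) begins 54 mm behind the grasp point. The pads swing forward as they close: fully open they stand 13 mm farther back than shut.
Start: joints at [-1.381, 0.521, -0.036, 1.599, 0.021, 1.021, -0.113], TCP at [0.161, 0.604, 0.304] pointing down, gripper open.
Joint ranges: [-2.91, 2.91], [-0.3, 2.13], [-1.5, 1.42], [0.17, 2.43], [-1.26, 4.41], [0.16, 1.93], [-2.52, 2.52]. Speed limits (rad/s): [1.89, 1.89, 2.39, 2.39, 3.01, 3.01, 3.01].

### API

Orientations are given as [roll, pitch, yaw] about the fixed x, y, z axes, in that order (R = Rz(yaw) Ry(pitch) Rx(roll)).
In Python, from workcell import bot gives the robot as it stands. The module is installed in compiled form; this text tells all that it offers.
- The arm moves only by the shell command python3 -m jog 'ROWS' [FORCE]. ROWS is JSON, a list that holds one entry, the list of rows, each a list of 7 numbers: the shift along the tool's x, y, z in mm, then the turn, a rotation vector about the tool's x, y, z in rad, then the opening, from 0 (shut) to 1 (fully open). In form: [[[tx, ty, tz, wx, wy, wz, fingers], ...]]. A call has 1 to 5 rows; each row shifts and turns the commanded pose from where the row before left it, along the tool's axes as they then stand; what a row does not reach is not made up. A row lasts 1/10 s, in which the tool goes at most 50 mm and 8.59 degrees, less where a joint would pass 70% of its speed; a pose out of reach is approached as far as the arm can. A call is refused whole if a number of a shift passes 50 or a number of a turn 0.15, either way. A call with a gripper value outside its range is refused whole. The fingers move at their own pace and stop on an object; FORCE is the grip in N (left out, the last holds). Time passes only in rows, so rows that do not move let the fingers close. It gives the time, the measured TCP pose, the force, the opening and the grip force at its end, in the units of the state.
- bot.observe(): the state, without advancing time (a new reading comes with each control period).
- bot.grab_frame(name): name is "side" or "top"; returns a dict with "img" (400x640x3 uint8, red, green, blue), "intrinsics" (3x3 intrinsics, pixels), "R" (3x3) and "t" (3): a world point X has camera coordinates R X + t. Camera axes: x right, y down, z forward; pixel columns grow to the right and rows downward; lengths in m; the calibration is good to about 2 mm. A picture is of the moment at which its call begins. There is no depth.
- bot.job_done(): hands the job in; it is judged then, once.
Trained networks look in a picture, given as the dict that the camera call returned (one of the last four; its "shot" number tells which), for a name from the list of things; names that differ only in an ending like _2 or _b are one class to them, and where a whole thing is asked for, a point or a joint stands for the part that bears it (a point fixed in the world has none). Each returns a list of dicts, best first, with "conf" (0 to 1); they miss things now and then, are a little off and sometimes report something else, mostly with a low value. They report only what shows in the picture. A call takes as long as a camera call. They do not tell look-alikes from the thing itself.
- bot.trace(query, picture): "region" (400x640 bool, what is visible of it).
- bot.spot_point(query, picture): "xyz" ([x, y, z] in m, in world coordinates, good to about 4 mm: a listed point, or the origin of a listed thing).
The state is a dict: "clock": time; "qpos": joint angles; "qd": joint speeds; "joint_efforts": joint torques, N m; "position": TCP position; "tool_rot": TCP orientation; "force": force on the tool from outside, world axes, zero at the start; "moment": the same for the moment, N m; "grip_width": finger opening in m; "finger_force": force on a finger pad.
Only numpy, scipy, OpenCV 4.12 (cv2) and the standard library are available. Lean on these libraries where they do the work, as an engineer would, in place of code of your own. Each camera call takes 0.05 s, during which the arm holds its last target. There are 200 camera calls.

## Working session

There is one attempt and no reset: what is moved stays moved. The work goes in short steps, Python scripts to look and compute and a shell command to move; the robot and the scene stay as the last step left them, time stands still between calls to the robot, and variables do not carry over. Pictures are saved under pics/ and viewed, at most 10 in all, crops included, and the job is handed in when it is done.

```bash
mkdir -p pics
cat > h.py <<'E'
import numpy as np, cv2
from workcell import bot
def save(f,name,crop=None,s=1):
    im=cv2.cvtColor(f["img"],cv2.COLOR_RGB2BGR)
    if crop: x0,y0,x1,y1=crop; im=im[y0:y1,x0:x1]
    if s!=1: im=cv2.resize(im,None,fx=s,fy=s,interpolation=cv2.INTER_CUBIC)
    cv2.imwrite("pics/"+name,im)
def px(f,X):
    c=f["R"]@np.array(X,float)+f["t"]; u=f["intrinsics"]@c; return u[:2]/u[2]
def back(f,uv,z=0.):
    R=np.array(f["R"]);K=np.array(f["intrinsics"]);o=-R.T@f["t"]
    d=R.T@np.linalg.inv(K)@np.array([uv[0],uv[1],1.]); return o+d*(z-o[2])/d[2]
E
python3 - <<'E'
from h import *
s=bot.observe(); print(bot.tip_reach, {k:np.round(s[k],3) for k in("clock","position","tool_rot","force","grip_width")})
for n in("top","side"):
    f=bot.grab_frame(n); save(f,n+"0.png")
    for q in("bay","cap","ferrule","plug","vial","gauge","clamp","bottle_tall","bottle_amber","bottle_short"):
        for d in bot.spot_point(q,f)[:4]:
            print(n,q,round(d["conf"],2),np.round(d["xyz"],3),np.round(px(f,d["xyz"])))
E
```

```text
0.0726 {'clock': np.float64(0.0), 'position': array([0.161, 0.604, 0.303]), 'tool_rot': array([-3.14 ,  0.   ,  2.882]), 'force': array([ 0.389, -0.307, -0.102]), 'grip_width': np.float64(0.085)}
top bay 0.73 [0.502 0.309 0.002] [194. 226.]
top cap 0.56 [ 0.453 -0.156 -0.001] [348. 244.]
top ferrule 0.58 [ 0.642 -0.161 -0.   ] [349. 182.]
top ferrule 0.46 [0.558 0.042 0.002] [283. 208.]
top ferrule 0.21 [ 0.56  -0.415 -0.   ] [432. 209.]
top plug 0.72 [ 0.556 -0.416  0.   ] [433. 211.]
top plug 0.54 [ 0.735 -0.194 -0.002] [360. 153.]
top plug 0.53 [ 0.647 -0.162 -0.002] [350. 181.]
top plug 0.45 [ 0.682 -0.285 -0.003] [389. 170.]
top vial 0.42 [ 0.551 -0.24   0.   ] [375. 212.]
top gauge 0.89 [ 0.546 -0.124  0.   ] [337. 213.]
top clamp 0.68 [ 0.77  -0.044  0.   ] [312. 141.]
top bottle_tall 0.7 [ 0.667 -0.4    0.002] [426. 175.]
top bottle_amber 0.63 [ 0.439 -0.422  0.001] [436. 249.]
top bottle_short 0.89 [ 0.557 -0.414  0.001] [432. 210.]
side bay 0.59 [ 0.509  0.307 -0.004] [257. 120.]
side cap 0.77 [ 0.45  -0.154 -0.   ] [263. 250.]
side ferrule 0.67 [ 0.56   0.041 -0.001] [293. 182.]
side ferrule 0.41 [ 0.507  0.306 -0.003] [257. 120.]
side plug 0.89 [ 0.642 -0.166 -0.002] [346. 240.]
side plug 0.72 [ 0.678 -0.286  0.   ] [376. 279.]
side plug 0.54 [ 0.734 -0.195 -0.   ] [387. 242.]
side vial 0.75 [ 0.547 -0.248 -0.003] [314. 277.]
side gauge 0.62 [ 0.547 -0.126 -0.002] [302. 234.]
side clamp 0.92 [ 0.776 -0.045  0.002] [384. 192.]
side bottle_tall 0.73 [ 0.669 -0.402  0.001] [390. 328.]
side bottle_amber 0.74 [ 0.438 -0.425 -0.   ] [280. 363.]
side bottle_short 0.58 [ 0.555 -0.413 -0.003] [337. 345.]
```

View pics/top0.png

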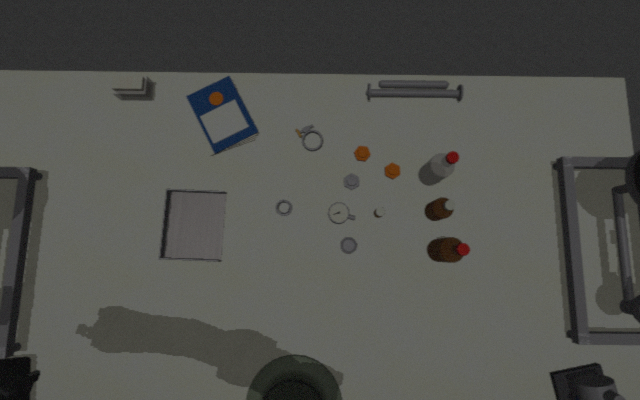

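Run:
```python
import cv2
im=cv2.imread("pics/side0.png"); cv2.imwrite("pics/side0c.png",cv2.resize(im[130:330,180:440],None,fx=3,fy=3,interpolation=cv2.INTER_CUBIC))
```

```text
(no output)
```

View pics/side0c.png

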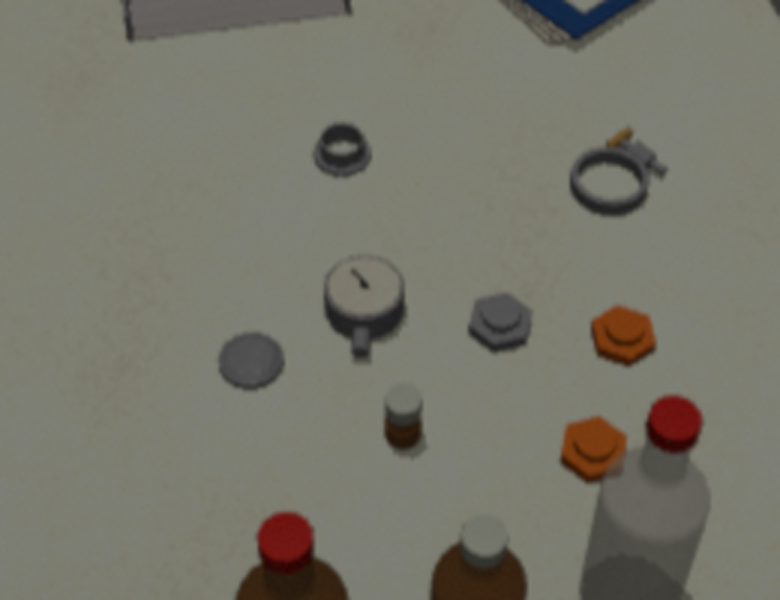

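The top view shows the bay at about (194,226) with its mouth to the right. What could be taken for each fitting:
- **Cap:** grey disc at (348,245).
- **Ferrule:** ring at (284,208). The clamp ring at (312,141) looks similar.
- **Plug:** grey hexagon at (351,181). The orange look-alikes are at (362,153), (392,171) and (216,99) on the box.

The side crop confirms the grey hexagon with a boss at side pixel (347,236), so that is the plug. The gauge stem points in -y, towards the vial. Next I'll get the bay's corners.

Run:
```python
from h import *
f=bot.grab_frame("top"); save(f,"bay.png",(150,180,240,270),6)
m=bot.trace("bay",f)[0]["region"].astype(np.uint8)
r=cv2.minAreaRect(np.argwhere(m)[:,::-1].astype(np.float32)); print(r)
for p in cv2.boxPoints(r): print(p,np.round(back(f,p,0.0),3),np.round(back(f,p,0.03),3))
```

```text
((191.97462463378906, 224.85531616210938), (61.486202239990234, 69.96460723876953), 4.085616588592529)
[158.81726 257.55835] [0.406 0.408 0.   ] [0.406 0.395 0.03 ]
[163.80203 187.77156] [0.618 0.409 0.   ] [0.612 0.396 0.03 ]
[225.13199 192.15228] [ 0.606  0.22  -0.   ] [0.601 0.212 0.03 ]
[220.14722 261.9391 ] [0.395 0.225 0.   ] [0.396 0.217 0.03 ]
```

View pics/bay.png

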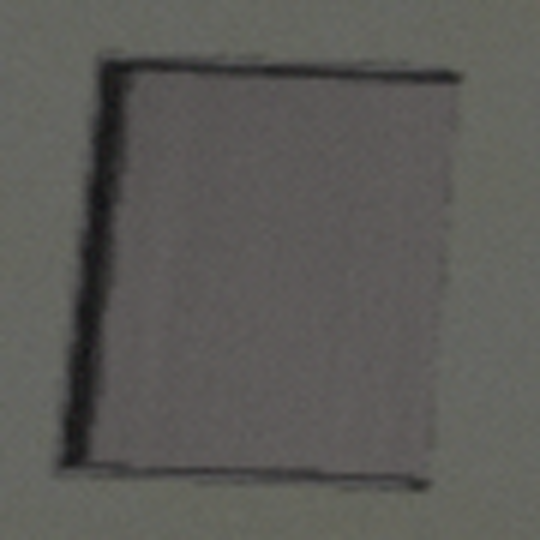

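Run:
```python
from h import *
f=bot.grab_frame("top"); print(-np.array(f["R"]).T@f["t"])
for p in [(226.5,192.8),(221.2,260.8),(171.5,191.8),(165.3,257.5)]: print(p,np.round(back(f,p,0.0),3),np.round(back(f,p,0.03),3))
c=np.array([.506,.308])
for a in (3,6,9,12):
  for s in (1,-1):
    t=np.deg2rad(90+s*a); ux=np.array([np.cos(t),np.sin(t)]); uy=np.array([-ux[1],ux[0]])
    print(s*a,[np.round(px(f,[*(c+i*.085*ux+j*.1*uy),z]),1).tolist() for i,j,z in((-1,-1,.03),(-1,1,.03),(1,-1,0),(1,1,0))])
```

```text
[ 0.41922319 -0.07139216  1.13780206]
(226.5, 192.8) [0.604 0.216 0.   ] [0.599 0.208 0.03 ]
(221.2, 260.8) [0.398 0.222 0.   ] [0.399 0.214 0.03 ]
(171.5, 191.8) [0.605 0.384 0.   ] [0.6   0.372 0.03 ]
(165.3, 257.5) [0.406 0.389 0.   ] [0.407 0.377 0.03 ]
3 [[219.9, 189.1], [220.0, 256.7], [166.9, 193.0], [165.5, 259.1]]
-3 [[223.3, 192.0], [216.3, 259.8], [170.5, 190.2], [162.3, 256.1]]
6 [[218.2, 187.7], [221.8, 255.0], [165.2, 194.6], [167.3, 260.5]]
-6 [[224.9, 193.7], [214.3, 261.2], [172.4, 188.9], [160.7, 254.4]]
9 [[216.3, 186.5], [223.5, 253.3], [163.5, 196.2], [169.2, 261.8]]
-9 [[226.3, 195.4], [212.2, 262.4], [174.4, 187.7], [159.3, 252.7]]
12 [[214.4, 185.3], [225.1, 251.5], [162.0, 197.9], [171.1, 263.0]]
-12 [[227.7, 197.1], [210.1, 263.6], [176.4, 186.7], [158.0, 250.8]]
```

```bash
python3 -m jog '[[[0,0,0,0,0,0.145,0],[0,0,0,0,0,0.145,0],[0,0,0,0,0,0.145,0],[0,0,0,0,0,0.145,0],[0,0,0,0,0,0.145,0]]]' 60
python3 -m jog '[[[0,0,0,0,0,0.145,0],[0,0,0,0,0,0.145,0],[0,0,0,0,0,0.145,0],[0,0,0,0,0,0.145,0],[0,0,0,0,0,0,0]]]'
```

```text
clock: 1.75
position: [0.1605, 0.604, 0.3039]
tool_rot: [-3.142, -0.0, 2.151]
force: [-0.2, 1.0, -0.5]
grip_width: 0.0125
finger_force: 0.0
clock: 2.25
position: [0.1603, 0.6041, 0.3038]
tool_rot: [3.141, 0.0, 1.574]
force: [0.0, -0.7, -0.7]
grip_width: -0.0001
finger_force: 0.0
```

```bash
python3 -m jog '[[[-25,36,0,0,0,0,0],[-25,36,0,0,0,0,0],[-25,36,0,0,0,0,0],[-25,36,0,0,0,0,0],[-25,36,0,0,0,0,0]]]' >/dev/null
python3 -m jog '[[[-25,36,0,0,0,0,0],[-25,36,0,0,0,0,0],[-25,36,0,0,0,0,0],[-48,0,0,0,0,0,0],[-48,0,0,0,0,0,0]]]'
python3 -m jog '[[[-48,0,0,0,0,0,0],[-48,0,0,0,0,0,0],[-48,0,0,0,0,0,0],[-48,0,0,0,0,0,0],[-48,0,0,0,0,0,0]]]' 
python3 -m jog '[[[-48,0,0,0,0,0,0],[-48,0,0,0,0,0,0],[-48,0,0,0,0,0,0],[-48,0,0,0,0,0,0],[0,0,0,0,0,0,0]]]'
```

```text
clock: 3.25
position: [0.4509, 0.3078, 0.3034]
tool_rot: [3.142, 0.001, 1.581]
force: [1.4, 0.4, -0.1]
grip_width: 0.0001
finger_force: 0.0
clock: 3.75
position: [0.4515, 0.068, 0.3042]
tool_rot: [3.141, -0.0, 1.582]
force: [0.9, 0.4, -0.1]
grip_width: 0.0004
finger_force: 0.0
clock: 4.25
position: [0.4521, -0.1282, 0.3043]
tool_rot: [3.141, 0.002, 1.574]
force: [-0.2, 1.4, 0.3]
grip_width: 0.0001
finger_force: 0.0
```

```bash
python3 -m jog '[[[-33,0,0,0,0,0,0],[-33,0,0,0,0,0,0],[-33,0,30,0,0,0,0],[0,0,45,0,0,0,0],[0,0,45,0,0,0,0]]]' >/dev/null
python3 -m jog '[[[0,0,45,0,0,0,0],[0,0,40,0,0,0,0],[0,0,12,0,0,0,0],[0,0,6,0,0,0,0],[0,0,0,0,0,0,0]]]'
python3 -c "
from h import *
f=bot.grab_frame('side'); save(f,'s1.png',(180,170,380,320),4)"
```

```text
clock: 5.25
position: [0.4539, -0.2214, 0.0817]
tool_rot: [3.141, 0.0, 1.578]
force: [1.1, -0.2, 0.9]
grip_width: -0.0003
finger_force: 0.0
```

View pics/s1.png

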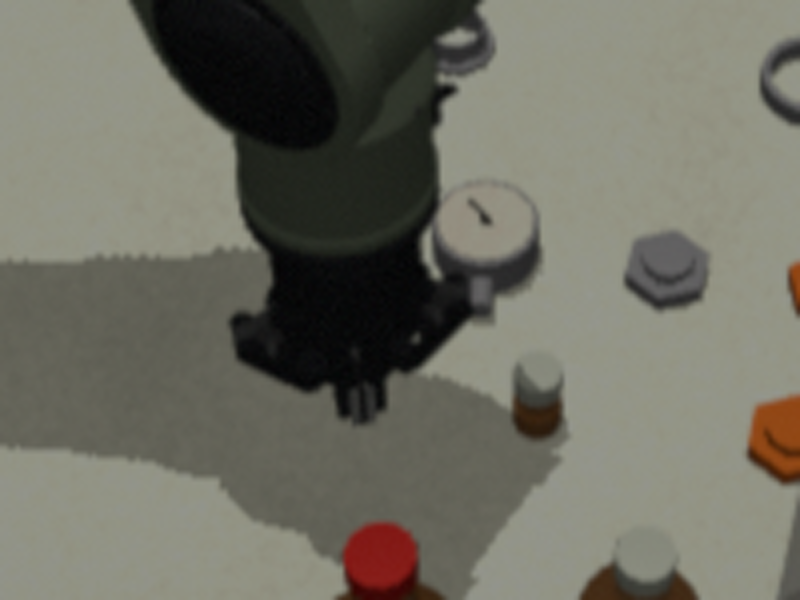

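```bash
python3 -m jog '[[[0,-2,3,0,0,0.007,0],[0,0,3,0,0,0,0],[0,0,0,0,0,0,0],[10,0,0,0,0,0,0],[15,0,0,0,0,0,0]]]'
python3 -m jog '[[[15,0,0,0,0,0,0],[20,0,0,0,0,0,0],[20,0,0,0,0,0,0],[20,0,0,0,0,0,0],[20,0,0,0,0,0,0]]]'
python3 -m jog '[[[15,0,0,0,0,0,0],[10,0,0,0,0,0,0],[5,0,0,0,0,0,0],[0,0,0,0,0,0,0]]]'
cat > look.py <<'E'
import sys
from h import *
s=bot.observe(); print(np.round(s["clock"],2),np.round(s["position"],4),np.round(s["tool_rot"],3))
for n in("side","top"):
    f=bot.grab_frame(n)
    for q in sys.argv[1:]:
        for d in bot.spot_point(q,f)[:3]: print(n,q,round(d["conf"],2),np.round(d["xyz"],3))
E
python3 look.py cap gauge
```

```text
clock: 5.8
position: [0.4515, -0.1958, 0.0751]
tool_rot: [3.141, 0.0, 1.569]
force: [0.4, 0.4, 1.0]
grip_width: -0.0002
finger_force: 0.0
clock: 6.3
position: [0.4514, -0.0992, 0.0749]
tool_rot: [-3.141, -0.0, 1.571]
force: [0.0, -1.4, -0.1]
grip_width: -0.0001
finger_force: 0.3
clock: 6.7
position: [0.4516, -0.0706, 0.0749]
tool_rot: [-3.141, -0.0, 1.571]
force: [0.4, 0.2, 0.4]
grip_width: 0.0001
finger_force: 0.0
6.7 [ 0.4516 -0.0706  0.0749] [-3.141 -0.     1.571]
side cap 0.62 [ 0.449 -0.032  0.002]
side cap 0.25 [ 0.437 -0.422 -0.002]
side gauge 0.83 [ 0.546 -0.125  0.001]
top gauge 0.87 [ 0.543 -0.123 -0.002]
```

```bash
python3 -m jog '[[[10,0,0,0,0,0,0],[20,0,0,0,0,0,0],[25,0,0,0,0,0,0],[25,0,0,0,0,0,0],[25,0,0,0,0,0,0]]]'
python3 -m jog '[[[25,0,0,0,0,0,0],[25,0,0,0,0,0,0],[20,0,0,0,0,0,0],[10,0,0,0,0,0,0],[5,0,0,0,0,0,0]]]'
python3 look.py cap
```

```text
clock: 7.5
position: [0.4516, 0.0352, 0.0749]
tool_rot: [3.142, -0.0, 1.569]
force: [0.1, -1.2, 0.1]
grip_width: -0.0001
finger_force: 0.3
clock: 8.0
position: [0.4516, 0.1197, 0.0748]
tool_rot: [-3.141, -0.0, 1.571]
force: [0.1, 0.4, 0.7]
grip_width: -0.0001
finger_force: 0.0
8.0 [0.4516 0.1197 0.0748] [-3.141 -0.     1.571]
side cap 0.47 [0.421 0.088 0.002]
top cap 0.77 [ 0.42   0.089 -0.002]
```

```bash
python3 -m jog '[[[-10,0,0,0,0,0,0],[-20,0,-30,0,0,0,0],[-30,0,-30,0,0,0,0],[-40,-10,0,0,0,0,0],[-20,-20,0,0,0,0,0]]]'
python3 -c "
from h import *
f=bot.grab_frame('side'); save(f,'s2.png',(190,110,320,210),6)
print(px(f,[*bot.observe()['position'][:2],bot.observe()['position'][2]-.0726]))"
```

```text
clock: 8.7
position: [0.422, -0.005, 0.1358]
tool_rot: [3.139, 0.001, 1.566]
force: [-0.1, 0.1, -0.9]
grip_width: 0.0002
finger_force: 0.0
[238.00601559 187.18104058]
```

View pics/s2.png

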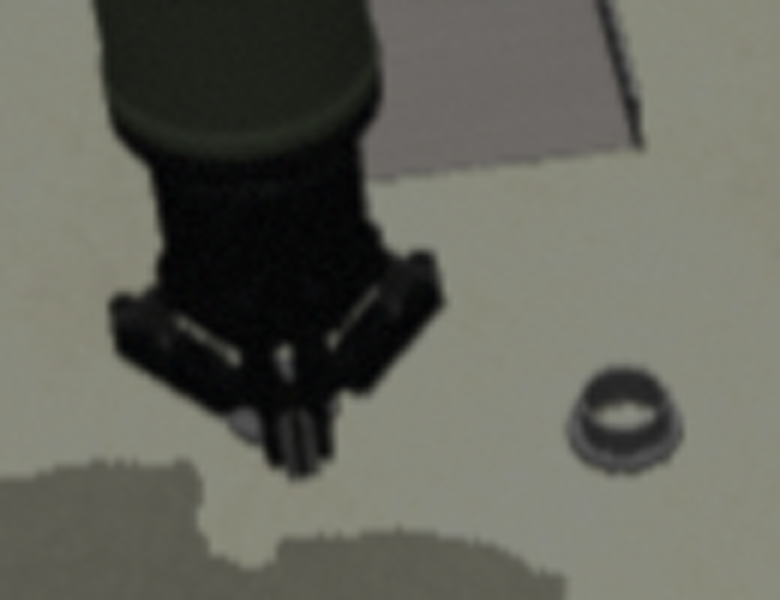

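```bash
python3 -m jog '[[[0,0,0,0,0,0.141,0],[0,0,0,0,0,0.141,0],[0,0,0,0,0,0.141,0],[0,0,0,0,0,0.141,0],[0,0,0,0,0,0.141,0]]]' >/dev/null
python3 -m jog '[[[0,0,0,0,0,0.141,0],[0,0,0,0,0,0.141,0],[0,0,0,0,0,0.141,0],[0,0,0,0,0,0.141,0],[0,0,0,0,0,0.141,0]]]' >/dev/null
python3 -m jog '[[[0,0,0,0,0,0.141,0],[0,0,0,0,0,0.141,0],[0,0,0,0,0,0,0]]]'
python3 look.py cap
```

```text
clock: 10.05
position: [0.4214, -0.0021, 0.1347]
tool_rot: [3.141, 0.001, -0.126]
force: [0.1, -0.5, 0.7]
grip_width: -0.0002
finger_force: 0.0
10.05 [ 0.4214 -0.0021  0.1347] [ 3.141e+00  1.000e-03 -1.260e-01]
side cap 0.64 [0.421 0.09  0.001]
```

```bash
python3 -m jog '[[[-13,0,30,0,0,0.008,0],[0,-15,29,0,0,0,0],[0,-15,0,0,0,0,0],[0,-10,0,0,0,0,0],[0,-15,0,0,0,0,0]]]'
python3 -m jog '[[[0,-15,0,0,0,0,0],[0,-20,0,0,0,0,0],[0,-15,0,0,0,0,0],[0,-8,0,0,0,0,0],[0,0,0,0,0,0,0]]]'
cat > plan.py <<'E'
# plan.py obj tx ty : lateral / forward numbers in tool axes (push direction = -tool y)
import sys
from h import *
q=sys.argv[1]; tgt=np.array([float(sys.argv[2]),float(sys.argv[3])])
near=np.array([float(v) for v in sys.argv[4:6]]) if len(sys.argv)>4 else None
s=bot.observe(); p=np.array(s["position"][:2]); yaw=s["tool_rot"][2]
P=[]
for n in("side","top"):
    f=bot.grab_frame(n)
    for d in bot.spot_point(q,f)[:4]:
        x=np.array(d["xyz"][:2])
        print(n,round(d["conf"],2),np.round(x,3))
        if d["conf"]>.3 and (near is None or np.hypot(*(x-near))<.06): P.append((d["conf"],x))
print("tool",np.round(s["clock"],2),np.round(s["position"],4),"yaw",round(yaw,3))
if P:
    o=sum(c*x for c,x in P)/sum(c for c,_ in P)
    d=tgt-o; L=np.hypot(*d); d/=L; ny=-np.arctan2(d[0],d[1])
    r=o-p; ex=np.array([np.cos(ny),np.sin(ny)])
    print("obj",np.round(o,3),"to go mm",round(L*1e3),"wz",round(yaw-ny,3),"then tx",round(1e3*r@ex,1),"obj ahead mm",round(1e3*r@d,1))
    ex=np.array([np.cos(yaw),np.sin(yaw)]); ey=np.array([np.sin(yaw),-np.cos(yaw)])
    print("now in tool axes: tx",round(1e3*r@ex,1),"ahead",round(-1e3*r@ey,1))
E
python3 plan.py cap 0.455 0.345 .43 .12
```

```text
clock: 10.75
position: [0.4161, 0.0548, 0.0762]
tool_rot: [-3.141, -0.0, -0.129]
force: [-0.1, 0.4, 0.3]
grip_width: 0.0002
finger_force: 0.0
clock: 11.25
position: [0.4236, 0.1132, 0.0761]
tool_rot: [-3.141, -0.0, -0.128]
force: [-0.7, -0.7, 0.2]
grip_width: 0.0001
finger_force: 0.0
side 0.57 [ 0.438 -0.426]
side 0.38 [0.427 0.146]
tool 11.25 [0.4236 0.1132 0.0761] yaw -0.128
obj [0.427 0.146] to go mm 201 wz 0.011 then tx -0.9 obj ahead mm 32.8
now in tool axes: tx -0.5 ahead 32.8
```

```bash
python3 -m jog '[[[-1,-10,0,0,0,0.01,0],[0,-20,0,0,0,0,0],[0,-20,0,0,0,0,0],[0,-20,0,0,0,0,0],[0,-15,0,0,0,0,0]]]' >/dev/null
python3 -m jog '[[[0,-8,0,0,0,0,0],[0,0,0,0,0,0,0]]]'
python3 plan.py cap 0.455 0.345 .44 .24
```

```text
clock: 12.15
position: [0.4355, 0.2048, 0.0758]
tool_rot: [-3.142, -0.0, -0.139]
force: [-1.0, -0.5, -0.1]
grip_width: 0.0001
finger_force: 0.0
side 0.72 [ 0.555 -0.413]
side 0.62 [0.44 0.24]
top 0.57 [ 0.44  -0.419]
tool 12.15 [0.4355 0.2048 0.0758] yaw -0.139
obj [0.44 0.24] to go mm 106 wz 0.006 then tx -1.0 obj ahead mm 35.3
now in tool axes: tx -0.8 ahead 35.3
```

```bash
python3 -m jog '[[[-1,-10,0,0,0,0.006,0],[0,-20,0,0,0,0,0],[0,-20,0,0,0,0,0],[0,-20,0,0,0,0,0],[0,-18,0,0,0,0,0]]]' 
python3 -m jog '[[[0,-10,0,0,0,0,0],[0,-6,0,0,0,0,0],[0,0,0,0,0,0,0],[0,10,0,0,0,0,0],[0,20,-35,0,0,0,0]]]'
python3 -m jog '[[[0,20,-35,0,0,-0.096,0],[10,35,0,0,0,-0.096,0],[20,40,0,0,0,0,0],[20,40,0,0,0,0,0],[20,40,0,0,0,0,0]]]'
python3 -m jog '[[[20,40,0,0,0,0,0],[10,40,0,0,0,0,0],[0,40,0,0,0,0,0],[0,0,0,0,0,0,0]]]'
python3 look.py cap; python3 plan.py ferrule 0.545 0.345 0.559 0.041
```

```text
clock: 12.85
position: [0.4474, 0.2918, 0.076]
tool_rot: [3.141, -0.0, -0.147]
force: [0.0, -1.3, 1.4]
grip_width: 0.0003
finger_force: 0.7
clock: 13.35
position: [0.4438, 0.2767, 0.1087]
tool_rot: [3.139, 0.003, -0.145]
force: [0.6, 1.1, 2.3]
grip_width: -0.0001
finger_force: 0.0
clock: 13.85
position: [0.5158, 0.1027, 0.1461]
tool_rot: [-3.141, 0.0, 0.045]
force: [1.4, 1.2, -0.4]
grip_width: 0.0004
finger_force: 0.0
clock: 14.25
position: [0.5503, -0.02, 0.1465]
tool_rot: [3.139, -0.001, 0.037]
force: [-0.2, 0.3, 0.3]
grip_width: 0.0001
finger_force: 0.0
14.25 [ 0.5503 -0.02    0.1465] [ 3.139e+00 -1.000e-03  3.700e-02]
side cap 0.55 [ 0.455  0.338 -0.002]
side 0.66 [0.56  0.042]
tool 14.45 [ 0.5508 -0.0126  0.1458] yaw 0.046
obj [0.56  0.042] to go mm 304 wz -0.005 then tx 12.4 obj ahead mm 53.5
now in tool axes: tx 12.1 ahead 53.6
```

```bash
python3 -m jog '[[[12,5,30,0,0,-0.005,0],[0,0,30,0,0,0,0],[0,0,10,0,0,0,0],[0,-10,0,0,0,0,0],[0,-15,0,0,0,0,0]]]' 
python3 -m jog '[[[0,-20,0,0,0,0,0],[0,-20,0,0,0,0,0],[0,-20,0,0,0,0,0],[0,-10,0,0,0,0,0],[0,0,0,0,0,0,0]]]'
python3 plan.py ferrule 0.545 0.345 0.555 0.12
```

```text
clock: 15.15
position: [0.5624, 0.008, 0.0769]
tool_rot: [3.141, -0.001, 0.05]
force: [0.6, -0.3, -0.1]
grip_width: 0.0002
finger_force: 0.0
clock: 15.65
position: [0.5588, 0.08, 0.0766]
tool_rot: [-3.141, -0.001, 0.054]
force: [0.7, 0.1, -0.5]
grip_width: 0.0002
finger_force: 0.0
side 0.58 [0.558 0.111]
top 0.28 [ 0.56 -0.41]
tool 15.65 [0.5588 0.08   0.0766] yaw 0.054
obj [0.558 0.111] to go mm 234 wz -0.0 then tx 0.6 obj ahead mm 31.5
now in tool axes: tx 0.6 ahead 31.5
```

```bash
python3 -m jog '[[[0.5,-10,0,0,0,0,0],[0,-20,0,0,0,0,0],[0,-20,0,0,0,0,0],[0,-20,0,0,0,0,0],[0,-20,0,0,0,0,0]]]' >/dev/null
python3 -m jog '[[[0,-18,0,0,0,0,0],[0,-10,0,0,0,0,0],[0,0,0,0,0,0,0]]]'
python3 plan.py ferrule 0.545 0.345 0.555 0.23
```

```text
clock: 16.65
position: [0.553, 0.1967, 0.0757]
tool_rot: [-3.141, 0.0, 0.052]
force: [-0.6, -0.3, -0.5]
grip_width: 0.0002
finger_force: 0.0
side 0.56 [0.55  0.228]
tool 16.65 [0.553  0.1967 0.0757] yaw 0.052
obj [0.55  0.228] to go mm 117 wz 0.009 then tx -1.6 obj ahead mm 31.6
now in tool axes: tx -1.3 ahead 31.6
```

```bash
python3 -m jog '[[[-1.5,-10,0,0,0,0.009,0],[0,-20,0,0,0,0,0],[0,-20,0,0,0,0,0],[0,-20,0,0,0,0,0],[0,-20,0,0,0,0,0]]]' >/dev/null
python3 -m jog '[[[0,-15,0,0,0,0,0],[0,-8,0,0,0,0,0],[0,-4,0,0,0,0,0],[0,0,0,0,0,0,0],[0,10,0,0,0,0,0]]]'
python3 -m jog '[[[0,20,-35,0,0,-0.13,0],[0,20,-40,0,0,-0.132,0],[-3,45,0,0,0,0,0],[-4,45,0,0,0,0,0],[-3,45,0,0,0,0,0]]]' >/dev/null
python3 -m jog '[[[-3,45,0,0,0,0,0],[-4,45,0,0,0,0,0],[-3,45,0,0,0,0,0],[-3,45,0,0,0,0,0],[-4,45,0,0,0,0,0]]]' >/dev/null
python3 -m jog '[[[-3,45,0,0,0,0,0],[-4,45,0,0,0,0,0],[-3,45,0,0,0,0,0],[0,0,0,0,0,0,0],[0,0,0,0,0,0,0]]]' 
python3 look.py cap ferrule; python3 plan.py plug 0.505 0.272 0.643 -0.164
```

```text
clock: 17.85
position: [0.5471, 0.3023, 0.0758]
tool_rot: [-3.141, 0.0, 0.043]
force: [0.7, -0.0, -0.6]
grip_width: 0.0001
finger_force: 0.0
clock: 19.35
position: [0.6628, -0.2237, 0.1507]
tool_rot: [3.141, 0.001, 0.3]
force: [0.1, 0.4, -0.1]
grip_width: 0.0001
finger_force: 0.0
19.35 [ 0.6628 -0.2237  0.1507] [3.141e+00 1.000e-03 3.000e-01]
side cap 0.46 [0.456 0.343 0.002]
side ferrule 0.76 [0.544 0.343 0.   ]
side 0.87 [ 0.645 -0.163]
side 0.82 [ 0.677 -0.286]
side 0.52 [ 0.733 -0.194]
top 0.59 [ 0.679 -0.283]
tool 19.65 [ 0.6643 -0.2199  0.151 ] yaw 0.305
obj [ 0.645 -0.163] to go mm 457 wz -0.006 then tx -1.2 obj ahead mm 59.9
now in tool axes: tx -1.6 ahead 59.8
```

Cap and ferrule are in. Now the plug.

```bash
python3 -m jog '[[[-1.5,0,35,0,0,-0.006,0],[0,0,32,0,0,0,0],[0,0,8,0,0,0,0],[0,-10,0,0,0,0,0],[0,-15,0,0,0,0,0]]]' 
python3 -m jog '[[[0,-20,0,0,0,0,0],[0,-20,0,0,0,0,0],[0,-20,0,0,0,0,0],[0,-20,0,0,0,0,0],[0,-10,0,0,0,0,0]]]' >/dev/null
python3 -m jog '[[[0,0,0,0,0,0,0]]]'
python3 plan.py plug 0.505 0.272 0.62 -0.08
```

```text
clock: 20.35
position: [0.6552, -0.1978, 0.0769]
tool_rot: [3.14, -0.001, 0.309]
force: [2.7, -5.2, -0.3]
grip_width: -0.0005
finger_force: 3.2
clock: 20.95
position: [0.628, -0.1097, 0.0768]
tool_rot: [-3.141, -0.001, 0.312]
force: [1.0, -0.2, 0.1]
grip_width: -0.0002
finger_force: 0.0
side 0.89 [ 0.736 -0.195]
side 0.65 [ 0.679 -0.288]
side 0.49 [ 0.614 -0.073]
top 0.61 [ 0.686 -0.286]
top 0.52 [ 0.736 -0.195]
tool 20.95 [ 0.628  -0.1097  0.0768] yaw 0.312
obj [ 0.614 -0.073] to go mm 361 wz 0.007 then tx -2.6 obj ahead mm 39.6
now in tool axes: tx -2.3 ahead 39.7
```

```bash
python3 -m jog '[[[-2.5,-8,0,0,0,0.007,0],[0,-15,0,0,0,0,0],[0,-20,0,0,0,0,0],[0,-20,0,0,0,0,0],[0,-20,0,0,0,0,0]]]' >/dev/null
python3 -m jog '[[[0,-15,0,0,0,0,0],[0,-8,0,0,0,0,0],[0,0,0,0,0,0,0]]]'
python3 plan.py plug 0.505 0.272 0.585 0.03
```

```text
clock: 21.95
position: [0.5934, -0.0101, 0.0759]
tool_rot: [-3.141, 0.0, 0.304]
force: [0.7, -0.1, -0.5]
grip_width: 0.0002
finger_force: 0.0
side 0.81 [ 0.735 -0.194]
side 0.69 [0.581 0.026]
side 0.64 [ 0.679 -0.288]
top 0.57 [ 0.679 -0.284]
top 0.5 [ 0.734 -0.195]
tool 21.95 [ 0.5934 -0.0101  0.0759] yaw 0.304
obj [0.581 0.026] to go mm 258 wz 0.004 then tx -1.1 obj ahead mm 38.1
now in tool axes: tx -1.0 ahead 38.1
```

```bash
python3 -m jog '[[[-1,-8,0,0,0,0.004,0],[0,-15,0,0,0,0,0],[0,-20,0,0,0,0,0],[0,-20,0,0,0,0,0],[0,-20,0,0,0,0,0]]]' >/dev/null
python3 -m jog '[[[0,-20,0,0,0,0,0],[0,-15,0,0,0,0,0],[0,-8,0,0,0,0,0],[0,0,0,0,0,0,0]]]'
python3 plan.py plug 0.505 0.272 0.545 0.15
```

```text
clock: 23.05
position: [0.5552, 0.11, 0.0758]
tool_rot: [-3.141, 0.0, 0.3]
force: [0.4, -0.1, 1.0]
grip_width: -0.0
finger_force: 0.0
side 0.69 [ 0.677 -0.287]
side 0.66 [ 0.738 -0.194]
side 0.52 [0.546 0.148]
top 0.6 [ 0.739 -0.192]
top 0.56 [ 0.669 -0.401]
top 0.49 [ 0.68  -0.285]
tool 23.05 [0.5552 0.11   0.0758] yaw 0.3
obj [0.546 0.148] to go mm 130 wz -0.019 then tx 3.1 obj ahead mm 39.2
now in tool axes: tx 2.4 ahead 39.2
```

```bash
python3 -m jog '[[[2.5,-8,0,0,0,-0.019,0],[0,-15,0,0,0,0,0],[0,-20,0,0,0,0,0],[0,-20,0,0,0,0,0],[0,-20,0,0,0,0,0]]]' >/dev/null
python3 -m jog '[[[0,-20,0,0,0,0,0],[0,-17,0,0,0,0,0],[0,-9,0,0,0,0,0],[0,-4,0,0,0,0,0],[0,0,0,0,0,0,0]]]'
python3 -m jog '[[[0,10,0,0,0,0,0],[0,20,-40,0,0,0,0],[0,40,-40,0,0,0,0],[0,40,-30,0,0,0,0],[0,40,0,0,0,0,0]]]' >/dev/null
python3 -m jog '[[[0,40,0,0,0,0,0],[0,40,0,0,0,0,0],[0,0,0,0,0,0,0]]]'
python3 look.py cap ferrule plug vial gauge clamp bay
python3 -c "
from h import *
f=bot.grab_frame('side'); g=bot.grab_frame('top'); save(f,'s3.png',(190,60,330,165),5); save(g,'t3.png')"
```

```text
clock: 24.25
position: [0.5164, 0.2362, 0.0758]
tool_rot: [-3.141, 0.0, 0.318]
force: [0.8, -0.5, -0.3]
grip_width: -0.0002
finger_force: 0.0
clock: 25.05
position: [0.5876, 0.0142, 0.182]
tool_rot: [3.139, -0.001, 0.31]
force: [0.4, 0.5, 0.7]
grip_width: 0.0001
finger_force: 0.0
25.05 [0.5876 0.0142 0.182 ] [ 3.139e+00 -1.000e-03  3.100e-01]
side cap 0.58 [0.455 0.34  0.002]
side ferrule 0.55 [ 0.545  0.343 -0.002]
side plug 0.64 [ 0.674 -0.286 -0.   ]
side plug 0.63 [ 0.505  0.27  -0.002]
side plug 0.52 [ 0.734 -0.193 -0.   ]
side vial 0.66 [ 0.548 -0.25  -0.003]
side gauge 0.56 [ 0.546 -0.123 -0.001]
side clamp 0.9 [ 0.769 -0.041  0.002]
side bay 0.72 [ 0.506  0.31  -0.001]
side bay 0.33 [ 0.772 -0.042  0.001]
top ferrule 0.57 [0.547 0.342 0.002]
top plug 0.69 [ 0.736 -0.195 -0.001]
top plug 0.49 [ 0.775 -0.044 -0.001]
top plug 0.46 [ 0.682 -0.285 -0.001]
top vial 0.48 [ 0.548 -0.24   0.002]
top gauge 0.8 [ 0.544 -0.124 -0.004]
top clamp 0.47 [ 0.772 -0.038 -0.001]
```

View pics/s3.png

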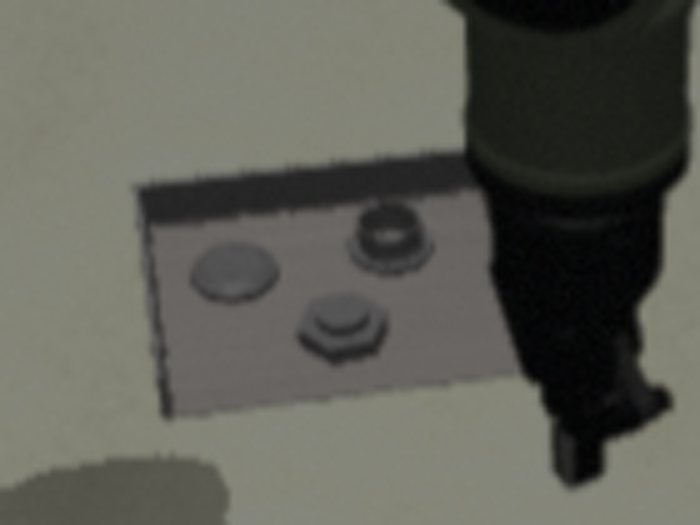

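View pics/t3.png

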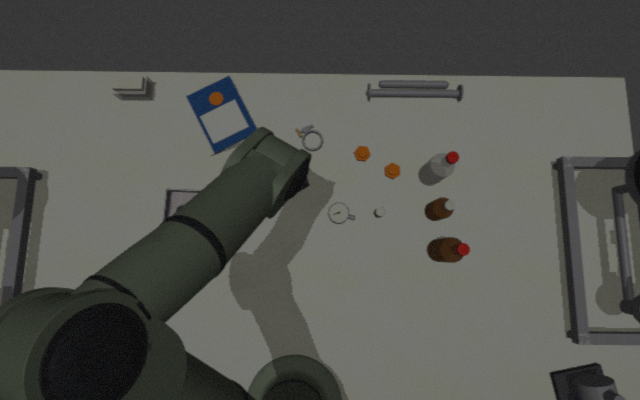

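The side view shows the cap (crop 234,272), ferrule (390,238) and plug (342,328) flat and wholly inside the bay. In the top view the vial, gauge, clamp and bottles stand where they were, and the arm is clear of everything.

```bash
python3 -c "
from workcell import bot
print(bot.job_done())"
```

```text
the job is handed in; nothing more can be done
None
```

I swept the cap, ferrule and plug into the bay, where all three lie flat and wholly inside, left the bystanders where they stood, and handed the job in at about 25 s of the 67 s allowed; the cap slipped off the fingers once and took a second push.

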